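# Find the loose bearing-cap bolt and hold its cap open with the hook

## Robot

A 6-joint arm with a two-finger parallel gripper is mounted at the origin on a cart in front of the work surface, level with it; the furniture and walls round the work are solid. World frame = base frame: x ahead of the robot, y to its left, z up, the work surface at z = 0. Lengths are in mm, angles in degrees, forces in N, time in s.
With the tool pointing down it reaches from about 350 to 850 mm from the base axis. Payload 8.1 kg.
Tool frame: the origin (TCP) lies midway between the tips of the shut fingers; the grasp point (between the pads) lies 19 mm behind it; z points along the fingers, y is the line along which they close (so a half turn about z gives the same grasp; the last joint's range is limited). The gripper opens to 85 mm and grips with 20 to 120 N. Pads are 22 mm wide; open, the fingers measure 114 mm over their backs; the gripper's body (76 mm by 85 mm) begins 54 mm behind the grasp point. The pads swing forward as they close: fully open they stand 13 mm farther back than shut.
Start: joints at [62.831, 7.471, 85.268, -0, 87.261, -4.893], TCP at [227.426, 555.232, 231.292] pointing down, gripper open.
Joint ranges: [-169.43, 169.43], [-51.17, 129.36], [1.28, 143.12], [-76.62, 256.62], [0, 156.53], [-152.29, 152.29]. Speed limits (degrees/s): [136.94, 136.94, 159.86, 180, 180, 180].

## Interface

Orientations are given as [roll, pitch, yaw] about the fixed x, y, z axes, in that order (R = Rz(yaw) Ry(pitch) Rx(roll)).
In Python, from bench import r, snapshot gives the robot as it stands (r), with the cameras as plain functions.
- The arm moves only by the shell command python3 steer.py [FORCE], which reads ROWS from standard input. ROWS is one flat JSON list of numbers that holds 1 to 8 rows one after another, with no inner brackets; each row has 7 numbers: a rotation vector rx, ry, rz in parts of the range, where 1.0 means 180 degrees, then dx, dy, dz in parts of the range, where 1.0 means 800 mm, then the finger opening in mm; each row is the pose to reach, as a shift and turn from the pose commanded when the command began, along the tool's axes at that moment; what a row does not reach only later rows make up. A row lasts 1/8 s, in which the tool goes at most 62.5 mm and 10.7 degrees, less where a joint would pass 70% of its speed; a pose out of reach is approached as far as the arm can. The fingers move at their own pace and stop on an object; FORCE is the grip in N (left out, the last holds). Time passes only in rows, so rows that do not move let the fingers close. It prints the time, the measured TCP pose, the force, the opening and the grip force at its end. No shift or turn number may pass 1 either way. Input that does not fit is refused with a message, and nothing moves.
- r.sense(): the state, without advancing time (a new reading comes with each control period).
- snapshot(name): name is "side" or "top"; returns a dict with "pixels" (480x640x3 uint8, blue, green, red), "fx", "fy", "cx", "cy" (pixels), "D" ([k1, k2, p1, p2, k3] as OpenCV has them; the pictures are not rectified), "pose" (4x4, takes a point from camera to world coordinates). Camera axes: x right, y up, looking along -z (the intrinsics and any distortion apply to the point x, -y, -z); pixel columns grow to the right and rows downward; lengths in mm; the calibration is good to about 2 mm. A picture is of the moment at which its call begins. There is no depth.
- r.hand_in(): hands the job in; it is judged then, once.
The state is a dict: "time": time; "joint_pos": joint angles; "qd": joint speeds; "joint_efforts": joint torques, N m; "tool_pos": TCP position; "tcp_rot": TCP orientation; "ft_force": force on the tool from outside, world axes, zero at the start; "wrist_torque": the same for the moment, N m; "finger_gap": finger opening in mm; "grip_force": force on a finger pad.
Only numpy, scipy, OpenCV 4.12 (cv2) and the standard library are available. Lean on these libraries where they do the work, as an engineer would, in place of code of your own. Each camera call takes 0.05 s, during which the arm holds its last target. There are 200 camera calls.

## Task

One of the three bearing caps on the line shaft has a loose bolt, and its journal has to be looked at. Draw the lifting hook out of its holder and check all three bolts by tapping their heads with the hook, one after the other from left to right; the loose one gives under the tap. Then put the hook's toe under the lip of the cap with the loose bolt, lift that cap about 45 degrees open and finish still holding it up with the hook, your hand clear of the bearings; leave the other things on the bench where they are.

Things in the scene. Friction and masses are not known exactly. Their poses are not given: they have to be found in the camera images.
- bed: fixed steel base plate 132 (x) x 300 (y) x 14 mm high with the three bearings and a 22 mm shaft (along y, axis 56 mm above the bench), grey pulley at its left end; origin under its middle, +x to the back, away from the robot. The bearings stand in any order: one 100 mm to the left (+y), one in the middle, one 100 mm to the right; axes as the bed
- holder: fixed upright piece of steel box section (outside 46 in x, 26 in y, bore 38 x 18 mm) welded to an 84 x 70 x 8 mm plate; rim 100 mm above the bench; origin at bench level under the middle of the bore
- hook: loose lifting hook, 175 mm tall, 0.22 kg. Origin: middle of the heel (flat bottom of the shank); z up, x along the toe. Shank 10 x 10, z 0-85; toe 10 wide, x -5 to +25, z 0-7; guard 36 x 36, z 85-90; wooden handle z 100-172, 26 in x, 18 in y (grip across y). Hangs upright by its guard on the holder's rim, toe to the holder's +x, heel 15 above the bench; clear after rising 90
- hook_grip (a point): middle of the hook's handle, 140 mm above the heel; axes as the hook
- hook_toe (a point): upper edge of the hook's toe at its end: 25 mm in front of the shank axis, 7 mm above the heel
- bearing_1: one of three alike bearings, 124 (x) x 40 (y) mm, fixed on the plate; origin under its middle, 14 mm above the bench. Its cap turns up about a pin along y at x = +50, z = +46 mm. A bolted cap does not move; the cap with the loose bolt lifts up to 1.1 rad, bolt and all, weighs about 0.4 kg and falls shut when let go
- bolt_1: hexagon bolt head of bearing_1, 17 mm across flats, at bearing x = -37, y = 0; origin under its washer; top of head 13 mm above this, 92.5 mm above the bench while the cap is shut; the cap's crown behind it is lower. A tight bolt does not give; the loose one sinks 4 mm into its spring washer under 3 N and springs back. All stand alike until touched
- lip_1 (a point): lower front edge, in the middle, of the lifting lip on bearing_1's cap: shut, at bearing x = -80, y = 0, z = +43 mm (57 above the bench). The lip is 26 wide (y), 8 thick, stands 28 mm out of the cap's front; open space 30 mm high below it. Turns with the cap: its z axis tilts by the opening angle
- bearing_2: one of three alike bearings, 124 (x) x 40 (y) mm, fixed on the plate; origin under its middle, 14 mm above the bench. Its cap turns up about a pin along y at x = +50, z = +46 mm. A bolted cap does not move; the cap with the loose bolt lifts up to 1.1 rad, bolt and all, weighs about 0.4 kg and falls shut when let go
- bolt_2: hexagon bolt head of bearing_2, 17 mm across flats, at bearing x = -37, y = 0; origin under its washer; top of head 13 mm above this, 92.5 mm above the bench while the cap is shut; the cap's crown behind it is lower. A tight bolt does not give; the loose one sinks 4 mm into its spring washer under 3 N and springs back. All stand alike until touched
- lip_2 (a point): lower front edge, in the middle, of the lifting lip on bearing_2's cap: shut, at bearing x = -80, y = 0, z = +43 mm (57 above the bench). The lip is 26 wide (y), 8 thick, stands 28 mm out of the cap's front; open space 30 mm high below it. Turns with the cap: its z axis tilts by the opening angle
- bearing_3: one of three alike bearings, 124 (x) x 40 (y) mm, fixed on the plate; origin under its middle, 14 mm above the bench. Its cap turns up about a pin along y at x = +50, z = +46 mm. A bolted cap does not move; the cap with the loose bolt lifts up to 1.1 rad, bolt and all, weighs about 0.4 kg and falls shut when let go
- bolt_3: hexagon bolt head of bearing_3, 17 mm across flats, at bearing x = -37, y = 0; origin under its washer; top of head 13 mm above this, 92.5 mm above the bench while the cap is shut; the cap's crown behind it is lower. A tight bolt does not give; the loose one sinks 4 mm into its spring washer under 3 N and springs back. All stand alike until touched
- lip_3 (a point): lower front edge, in the middle, of the lifting lip on bearing_3's cap: shut, at bearing x = -80, y = 0, z = +43 mm (57 above the bench). The lip is 26 wide (y), 8 thick, stands 28 mm out of the cap's front; open space 30 mm high below it. Turns with the cap: its z axis tilts by the opening angle
- oil_can: bystander: dark green oil can with a bent brass spout, 151 tall (mm); origin under its middle
- flux_jar: bystander: amber jar with a black lid, 56 across, 68 tall (mm); origin under its middle
- brass_ring: bystander: brass ring lying flat, 64 across, 12 thick (mm); origin under its middle
- solder_spool: bystander: spool of solder standing flat, 67 across, 32 high (mm); origin under its middle
- chasing_hammer: bystander: small hammer with a wooden handle lying flat, 227 long (mm); origin under its middle
- hex_nut: bystander: steel nut, 18 across, 8 high (mm); origin under its middle

How it is judged (in metres and radians):
On the way, in this order (a step that is already met when the one before it is completed fails the run):
1. the hook is drawn up clear of its holder (z of hook in the frame of holder above 0.1 m and contact force between the fingers and hook above 1 N), for 0.1 s.
2. the left bolt is tapped with the hook (((y of bearing_1 in the frame of bearing_2 above 0 m and y of bearing_1 in the frame of bearing_3 above 0 m and contact force between hook and bolt_1 above 1 N) or (y of bearing_2 in the frame of bearing_1 above 0 m and y of bearing_2 in the frame of bearing_3 above 0 m and contact force between hook and bolt_2 above 1 N) or (y of bearing_3 in the frame of bearing_1 above 0 m and y of bearing_3 in the frame of bearing_2 above 0 m and contact force between hook and bolt_3 above 1 N))), for 0.02 s.
3. the middle bolt is tapped with the hook (((y of bearing_2 in the frame of bearing_1 above 0 m and y of bearing_1 in the frame of bearing_3 above 0 m and contact force between hook and bolt_1 above 1 N) or (y of bearing_3 in the frame of bearing_1 above 0 m and y of bearing_1 in the frame of bearing_2 above 0 m and contact force between hook and bolt_1 above 1 N) or (y of bearing_1 in the frame of bearing_2 above 0 m and y of bearing_2 in the frame of bearing_3 above 0 m and contact force between hook and bolt_2 above 1 N) or (y of bearing_3 in the frame of bearing_2 above 0 m and y of bearing_2 in the frame of bearing_1 above 0 m and contact force between hook and bolt_2 above 1 N) or (y of bearing_1 in the frame of bearing_3 above 0 m and y of bearing_3 in the frame of bearing_2 above 0 m and contact force between hook and bolt_3 above 1 N) or (y of bearing_2 in the frame of bearing_3 above 0 m and y of bearing_3 in the frame of bearing_1 above 0 m and contact force between hook and bolt_3 above 1 N))), for 0.02 s.
4. the right bolt is tapped with the hook (((y of each of bearing_2, bearing_3 in the frame of bearing_1 above 0 m and contact force between hook and bolt_1 above 1 N) or (y of each of bearing_1, bearing_3 in the frame of bearing_2 above 0 m and contact force between hook and bolt_2 above 1 N) or (y of each of bearing_1, bearing_2 in the frame of bearing_3 above 0 m and contact force between hook and bolt_3 above 1 N))), for 0.02 s.
At the end, for the whole second after the job is handed in: the cap with the loose bolt is held at least 0.6 rad (34 degrees) open by the hook, which is in the gripper and still; the hook bears on the cap (over 0.3 N) and the hand touches no part of the bearings (((angle between lip_1's own z axis and vertical above 0.6 rad and contact force between hook and bearing_1 above 0.3 N) or (angle between lip_2's own z axis and vertical above 0.6 rad and contact force between hook and bearing_2 above 0.3 N) or (angle between lip_3's own z axis and vertical above 0.6 rad and contact force between hook and bearing_3 above 0.3 N)) and contact force between the fingers and hook above 2 N and contact force between each of the arm, the fingers and bearing_1 below 0.1 N and contact force between each of the arm, the fingers and bearing_2 below 0.1 N and contact force between each of the arm, the fingers and bearing_3 below 0.1 N and angle between hook's own z axis and vertical below 0.8 rad and height (world z) of hook_toe above 0.09 m and linear speed of hook below 0.03 m/s); the arm keeps its last pose, push and grip.
It fails at once if a bystander is pushed more than 40 mm from its place (distance of any of oil_can, flux_jar, chasing_hammer, hex_nut from where it was at the start of the episode above 0.04 m).
It also fails if it takes over 45 s, if anything falls off the work surface, if the arm or the gripper's body presses on something with over 40 N, if the wrist force passes 120 N, or if a joint passes its speed limit or range.

## Working session

There is one attempt and no reset: what is moved stays moved. The work goes in short steps, Python scripts to look and compute and a shell command to move; the robot and the scene stay as the last step left them, time stands still between calls to the robot, and variables do not carry over. Pictures are saved under pics/ and viewed, at most 10 in all, crops included, and the job is handed in when it is done.

```bash
ls; mkdir -p pics
python3 - <<'E'
from bench import r, snapshot
import cv2
for n in("side","top"):
    s=snapshot(n); cv2.imwrite(f"pics/{n}0.png",s["pixels"]); print(n,s["fx"],s["cx"],s["cy"],s["D"],s["pose"])
print(r.sense())
E
```

```text
bench.py
pics
steer.py
side 578.9522554967604 318.0872805779764 247.58656053004586 [-0.03951901  0.          0.          0.          0.        ] [[ 8.94774908e-01  2.80930898e-01 -3.47067278e-01  6.88485849e+01]
 [-4.46289883e-01  5.37855134e-01 -7.15218285e-01 -7.69671581e+02]
 [-1.42549982e-02  7.94851990e-01  6.06635895e-01  8.17543456e+02]
 [ 0.00000000e+00  0.00000000e+00  0.00000000e+00  1.00000000e+00]]
top 473.4345033316593 333.9531664232508 240.74042976436013 [-0.12953019  0.          0.          0.          0.        ] [[ 1.76583074e-01  9.63556281e-01 -2.00942058e-01  2.96653367e+02]
 [-9.84276535e-01  1.73745447e-01 -3.18154377e-02  5.13328556e+01]
 [ 4.25680287e-03  2.03400620e-01  9.79086343e-01  1.02556408e+03]
 [ 0.00000000e+00  0.00000000e+00  0.00000000e+00  1.00000000e+00]]
{'time': 0.1, 'joint_pos': array([ 6.28273630e+01,  7.51128092e+00,  8.53217805e+01, -4.77307500e-04,
        8.72619982e+01, -4.89281744e+00]), 'qd': array([ 0.04806555,  0.00628715, -0.1463046 ,  0.00061763,  0.04064152,
        0.06133489]), 'joint_efforts': array([ 4.46464310e-04, -5.70962799e+01, -5.01934218e+01, -2.94946431e-04,
        8.47851421e-03,  3.54397753e-05]), 'tool_pos': array([227.23476567, 554.77947056, 230.3561912 ]), 'tcp_rot': array([-1.79905246e+02, -7.63283532e-03,  1.57720197e+02]), 'ft_force': array([-0.22891583,  0.12078441,  0.24758037]), 'wrist_torque': array([-0.00485309,  0.01162745, -0.05178752]), 'grip_force': 0.0, 'finger_gap': 85.23674539219476}
```

View pics/side0.png

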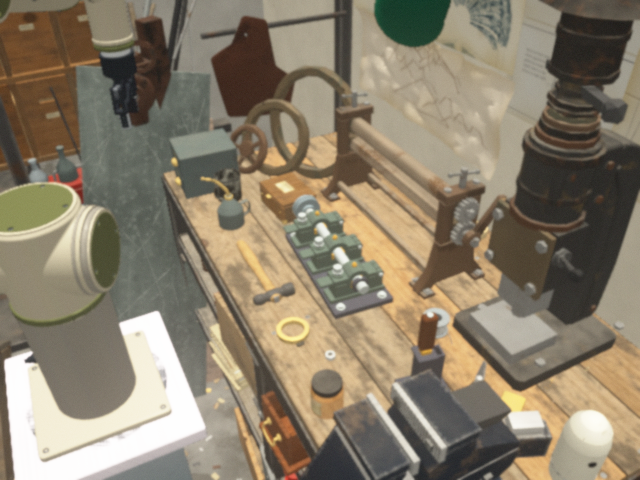

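View pics/top0.png

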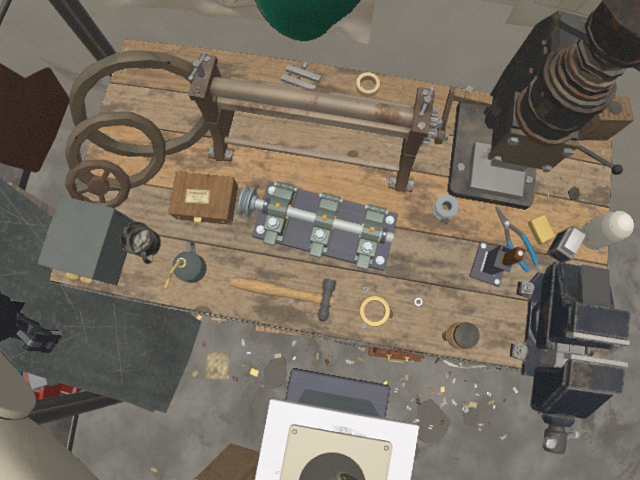

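The side view shows the bed around (335,255) and the hook in its holder around (428,345). The top view has the bed around (322,222) and the holder around (490,262), with the handle top near (513,255). I'll enlarge both.

Run:
```python
import cv2
def crop(n,x,y,w,h,k,o):
    im=cv2.imread(f"pics/{n}0.png")[y:y+h,x:x+w]; im=cv2.resize(im,None,fx=k,fy=k,interpolation=cv2.INTER_CUBIC)
    for i in range(0,w,10): cv2.putText(im,str(x+i),(i*k,8),0,.3,(0,255,255)) if i%20==0 else 0; cv2.line(im,(i*k,10),(i*k,14),(0,255,255))
    for i in range(0,h,10): cv2.putText(im,str(y+i),(0,i*k+4),0,.3,(0,255,255)) if i%20==0 else 0; cv2.line(im,(22,i*k),(27,i*k),(0,255,255))
    return im
cv2.imwrite("pics/c1.png",crop("side",280,190,195,150,4,0))
cv2.imwrite("pics/c2.png",crop("top",230,175,180,100,4,0))
import numpy as np
a=crop("side",390,300,80,90,5,0);b=crop("top",465,225,80,90,5,0)
cv2.imwrite("pics/c3.png",np.hstack([a,b]))
```

```text
(no output)
```

View pics/c1.png

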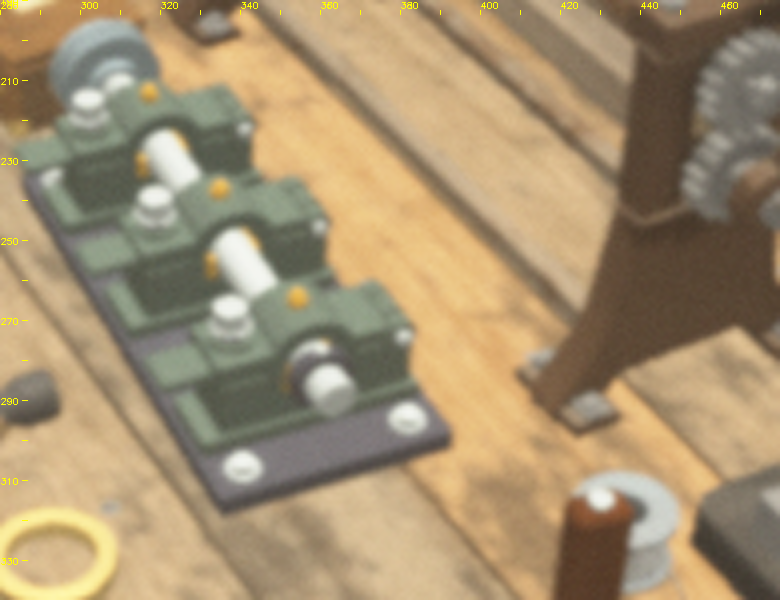

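View pics/c2.png

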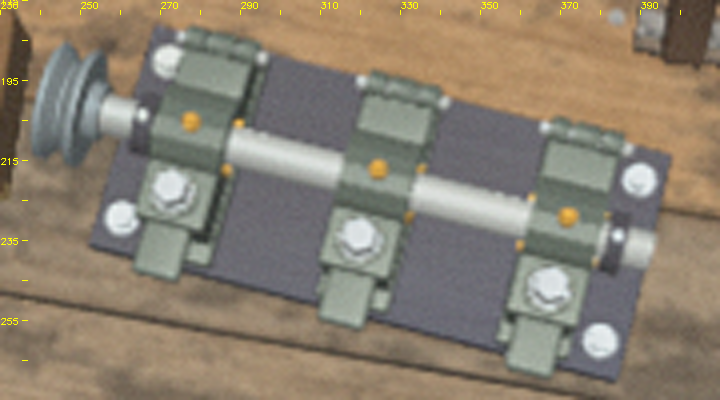

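View pics/c3.png

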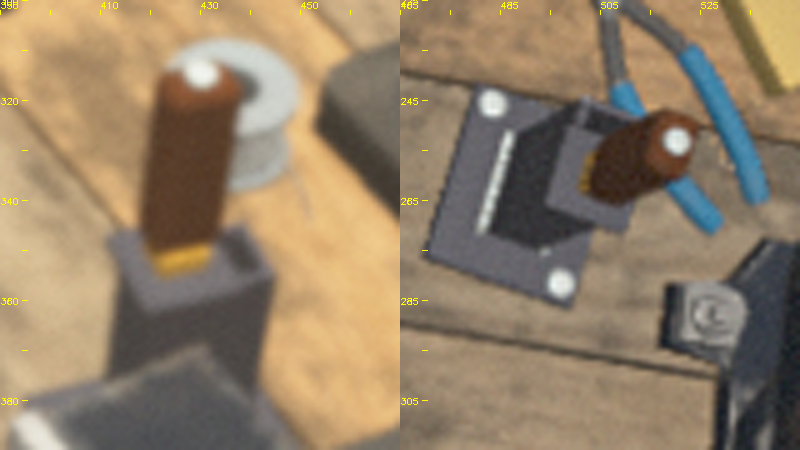

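Side pixels read off: bolt tops (302,214), (318.5,238) and (337,265.5), knob (430,314). Top pixels: bolts (272,221), (319,233.5) and (367,246), knob (520,252.6), holder plate corners (480,241.6), (470.2,276.2) and (499,285.8). The guard sits at the near end of the rim, with the open bore behind it, so the toe points away.

```bash
cat > h.py <<'E'
import numpy as np,cv2
from bench import r, snapshot
def cams(): 
    return {n:snapshot(n) for n in("side","top")}
def ray(s,p):
    K=np.array([[s["fx"],0,s["cx"]],[0,s["fy"],s["cy"]],[0,0,1]])
    u=cv2.undistortPoints(np.array([[p]],float),K,np.array(s["D"]))[0,0]
    P=np.array(s["pose"]); return P[:3,3],P[:3,:3]@np.array([u[0],-u[1],-1])
def tri(rs):
    A=0;b=0
    for c,d in rs:
        d=d/np.linalg.norm(d);M=np.eye(3)-np.outer(d,d);A=A+M;b=b+M@c
    x=np.linalg.solve(A,b); return x,[np.linalg.norm((np.eye(3)-np.outer(d,d)/(d@d))@(x-c)) for c,d in rs]
def atz(s,p,z):
    c,d=ray(s,p); return c+d*(z-c[2])/d[2]
E
python3 - <<'E'
from h import *
np.set_printoptions(precision=1,suppress=True)
C=cams();S,T=C["side"],C["top"]
for n,a,b in [("L",(301.6,213.8),(272.4,221.4)),("M",(318.4,238),(319.1,233.6)),("R",(337.1,265.5),(367.1,246.1)),("knob",(430,314),(520,252.6))]:
    z=187 if n=="knob" else 92.5
    print(n,*tri([ray(S,a),ray(T,b)]),atz(S,a,z),atz(T,b,z))
for p in [(480,241.6),(470.2,276.2),(499,285.8)]: print(atz(T,p,8))
# bed corners (top c2): TL, BL, BR, TR
for p in [(38,26),(90,246),(616,380),(670,155)]:
    print("bed",atz(T,(230+p[0]/4-.4+0,175+p[1]/4-.4),14))
# guard corners
for p in [(573-400,122),(545-400,208),(627-400,232)]: print("guard",atz(T,(465+p[0]/5-.4,225+p[1]/5-.4),105))
E
```

```text
L [505.4 211.6  94.1] [np.float64(0.24371815230770452), np.float64(0.24371815230771532)] [506.6 213.7  92.5] [505.5 212.   92.5]
M [497.8 113.5  93.5] [np.float64(0.7032213553981045), np.float64(0.7032213553982668)] [499.1 114.7  92.5] [497.3 113.8  92.5]
R [489.5  14.   93.8] [np.float64(0.6578369327744602), np.float64(0.6578369327745869)] [491.   15.3  92.5] [489.1  14.1  92.5]
knob [ 506.7 -261.5  189.4] [np.float64(0.29546954867894953), np.float64(0.2954695486788758)] [ 508.  -259.5  187. ] [ 507.6 -262.5  187. ]
[ 561.2 -235.8    8. ]
[ 480.4 -223.2    8. ]
[ 470.4 -289.7    8. ]
bed [601.5 319.1  14. ]
bed [482.6 262.8  14. ]
bed [460.6 -32.6  14. ]
bed [590.1 -42.6  14. ]
guard [ 527.9 -249.4  105. ]
guard [ 491.1 -241.8  105. ]
guard [ 487.2 -276.4  105. ]
```

```bash
cat >> h.py <<'E'
from scipy.spatial.transform import Rotation as Ro
def delta(p,yaw,q=None,y0=None):
    "shift/turn in tool axes from measured pose (or q,y0) to p, tool down with yaw"
    s=r.sense(); q=s["tool_pos"] if q is None else np.array(q)
    R0=Ro.from_euler("xyz",s["tcp_rot"] if y0 is None else [180,0,y0],degrees=True); R1=Ro.from_euler("xyz",[180,0,yaw],degrees=True)
    print("rot",(R0.inv()*R1).as_rotvec(degrees=True).round(2),"d",R0.inv().apply(np.array(p)-q).round(1))
E
python3 - <<'E'
from h import *
np.set_printoptions(precision=1,suppress=True)
C=cams();S,T=C["side"],C["top"]
for a,b in [((430.6,369.6),(540,265)),((393,384),(548,318))]: print(tri([ray(S,a),ray(T,b)]))
delta([507,-262,290],171.2,[227.4,555.2,231.3],157.72)
E
```

```text
(array([ 489.9, -318.9,  134.7]), [np.float64(13.840336100772147), np.float64(13.840336100772214)])
(array([ 396.7, -336.1,  165.7]), [np.float64(2.9453243863205922), np.float64(2.9453243863205265)])
rot [ -0.    0.  -13.5] d [-568.6 -650.2  -58.7]
```

Careful with the scale: shifts go in shares of 800 mm and turns go in shares of 180 degrees. That gives: -368 mm / 800 = -0.46, -322 mm / 800 = -0.4025, -13.5 degrees / 180 = -0.075.

```bash
echo '[0,0,0,-0.05,-0.0575,-0.0738,45,0,0,-0.0167,-0.1,-0.115,-0.0738,45,0,0,-0.0278,-0.15,-0.1725,-0.0738,45,0,0,-0.0389,-0.2,-0.23,-0.0738,45,0,0,-0.05,-0.25,-0.2875,-0.0738,45,0,0,-0.0611,-0.3,-0.345,-0.0738,45,0,0,-0.0722,-0.35,-0.4025,-0.0738,45,0,0,-0.075,-0.4,-0.46,-0.0738,45]' | python3 steer.py
python3 -c "
from h import *
delta([507,-262,290],171.2)"
```

```text
time: 1.3
tool_pos: [382.2, 97.7, 290.6]
tcp_rot: [180.0, 0.1, 171.3]
ft_force: [1.7, 0.1, -0.3]
finger_gap: 45.2
grip_force: 0.0
rot [0.02 0.07 0.08] d [-177.9 -336.6    0.7]
```

In the tool's units: -333 mm / 800 = -0.4163, -280 mm / 800 = -0.35.

```bash
echo '[0,0,0,-0.0375,-0.0688,0,45,0,0,0,-0.075,-0.1375,0,45,0,0,0,-0.1125,-0.2063,0,45,0,0,0,-0.15,-0.275,0,45,0,0,0,-0.1875,-0.35,0,45,0,0,0,-0.22,-0.4163,0,45,0,0,0,-0.22,-0.4163,0,45,0,0,0,-0.22,-0.4163,0,45]' | python3 steer.py
python3 - <<'E'
from h import *
delta([507,-262,136],171.2)
C=cams()
for n in C: cv2.imwrite(f"pics/{n}1.png",C[n]["pixels"])
a=C["side"]["pixels"][230:400,370:500];b=C["top"]["pixels"][170:340,450:580]
cv2.imwrite("pics/d1.png",np.hstack([cv2.resize(i,None,fx=3,fy=3,interpolation=2) for i in(a,b)]))
E
```

```text
time: 2.3
tool_pos: [504.9, -256.3, 289.8]
tcp_rot: [180.0, -0.1, 171.2]
ft_force: [0.5, 0.8, 0.9]
finger_gap: 45.1
grip_force: 0.0
rot [ 0.04 -0.05 -0.02] d [ -3.1  -5.4 153.8]
```

View pics/d1.png

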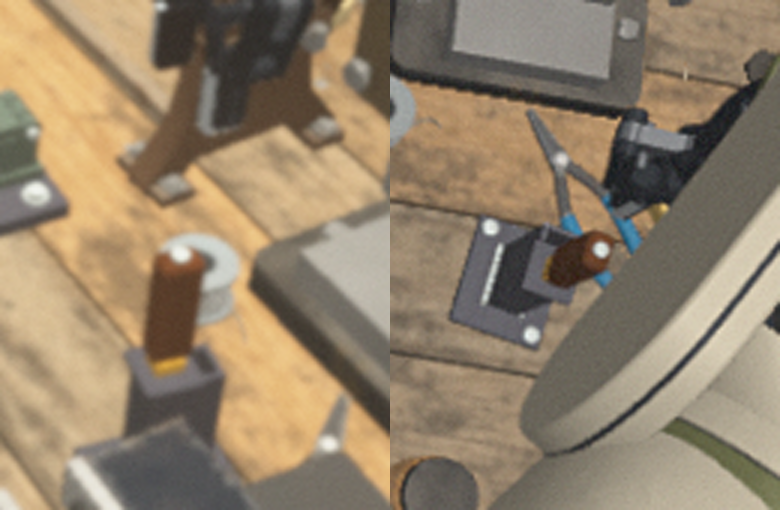

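The hand stands above the handle: knob at side crop (181,255) and top crop (600,250), with nothing between the two. Next I go down and grip.

In the tool's units: 154 mm / 800 = 0.1925, 140 mm / 800 = 0.175.

```bash
echo '[0,0,0,-0.0038,-0.0069,0,45,0,0,0,-0.0038,-0.0069,0.0625,45,0,0,0,-0.0038,-0.0069,0.125,45,0,0,0,-0.0038,-0.0069,0.175,45,0,0,0,-0.0038,-0.0069,0.1925,45,0,0,0,-0.0038,-0.0069,0.1925,45,0,0,0,-0.0038,-0.0069,0.1925,45]' | python3 steer.py 80 && echo '[0,0,0,0,0,0,10,0,0,0,0,0,0,10,0,0,0,0,0,0,10,0,0,0,0,0,0,10,0,0,0,0,0,0,10]' | python3 steer.py 80
```

```text
time: 3.28
tool_pos: [508.6, -263.0, 138.9]
tcp_rot: [-179.9, 0.2, 171.2]
ft_force: [0.1, 1.3, 0.5]
finger_gap: 45.4
grip_force: 0.0
time: 3.9
tool_pos: [508.2, -262.8, 138.0]
tcp_rot: [-179.9, 0.1, 171.2]
ft_force: [0.1, 0.6, 6.1]
finger_gap: 17.2
grip_force: 77.7
```

In the tool's units: -125 mm / 800 = -0.1563, -115 mm / 800 = -0.1438.

```bash
echo '[0,0,0,0,0,-0.025,10,0,0,0,0,0,-0.0625,10,0,0,0,0,0,-0.1063,10,0,0,0,0,0,-0.1438,10,0,0,0,0,0,-0.1563,10,0,0,0,0,0,-0.1563,10,0,0,0,0,0,-0.1563,10]' | python3 steer.py 80
python3 - <<'E'
from h import *
C=cams()
for n in C: cv2.imwrite(f"pics/{n}2.png",C[n]["pixels"])
a=C["side"]["pixels"][200:400,350:480];b=C["top"]["pixels"][170:370,450:580]
cv2.imwrite("pics/d2.png",np.hstack([cv2.resize(i,None,fx=3,fy=3,interpolation=2) for i in(a,b)]))
delta([505.5,212.3,263],175.4)
E
```

```text
time: 4.78
tool_pos: [506.5, -261.8, 259.5]
tcp_rot: [179.9, -0.1, 171.2]
ft_force: [0.0, 0.1, -2.5]
finger_gap: 16.9
grip_force: 78.0
rot [ 0.07 -0.15 -4.18] d [ 73.4 468.4  -2.8]
```

View pics/d2.png

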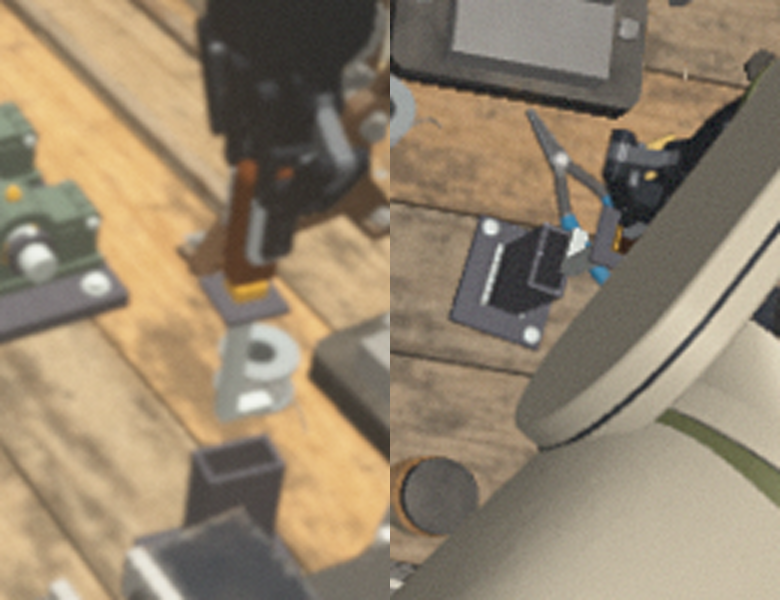

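The hook is out and upright, its toe pointing away, with the heel near side crop (222,415) and the holder empty. Next is the left bolt.

In the tool's units: 450 mm / 800 = 0.5625, 405 mm / 800 = 0.5063, -4.2 degrees / 180 = -0.0233.

```bash
echo '[0,0,0,0.0088,0.0625,0,10,0,0,-0.0111,0.02,0.1313,0,10,0,0,-0.0222,0.0325,0.2063,0,10,0,0,-0.0233,0.0438,0.2813,0,10,0,0,-0.0233,0.055,0.3563,0,10,0,0,-0.0233,0.0675,0.4313,0,10,0,0,-0.0233,0.08,0.5063,0,10,0,0,-0.0233,0.0875,0.5625,0,10]' | python3 steer.py 80 && echo '[0,0,0,0.0025,0.0225,0,10,0,0,0,0.0025,0.0225,0,10,0,0,0,0.0025,0.0225,0,10,0,0,0,0.0025,0.0225,0,10]' | python3 steer.py
python3 - <<'E'
from h import *
delta([505.5,212.3,220],175.4)
C=cams()
a=C["side"]["pixels"][140:270,240:370];b=C["top"]["pixels"][160:290,220:350]
cv2.imwrite("pics/d3.png",np.hstack([cv2.resize(i,None,fx=3,fy=3,interpolation=2) for i in(a,b)]))
E
```

```text
time: 5.88
tool_pos: [505.7, 195.6, 260.3]
tcp_rot: [-180.0, -0.1, 175.5]
ft_force: [0.9, -0.3, -2.0]
finger_gap: 17.2
grip_force: 78.7
time: 6.38
tool_pos: [506.4, 210.0, 261.2]
tcp_rot: [-180.0, -0.0, 175.3]
ft_force: [-0.4, -0.5, -2.0]
finger_gap: 17.2
grip_force: 78.8
rot [-0.02 -0.   -0.08] d [ 1.1  2.3 41.2]
```

View pics/d3.png

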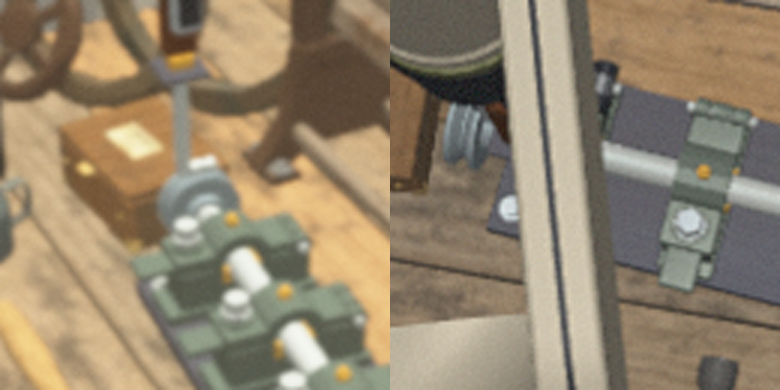

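Heel at about side crop (180,172), pixel (300,197), right above the left bolt at (301.6,213.8).

```bash
python3 - <<'E'
from h import *
S=cams()["side"]; print(atz(S,(300,197),138))
E
echo '[0,0,0,0.0013,0.0025,0.025,10,0,0,0,0.0013,0.0025,0.0475,10,0,0,0,0.0013,0.0025,0.05,10,0,0,0,0.0013,0.0025,0.05,10,0,0,0,0.0013,0.0025,0.05,10]' | python3 steer.py
```

```text
[503.95982145 213.05777242 138.        ]
time: 7.2
tool_pos: [505.7, 213.5, 222.0]
tcp_rot: [180.0, 0.1, 175.4]
ft_force: [0.4, 0.4, -2.5]
finger_gap: 17.4
grip_force: 78.7
```

In the tool's units: 4 mm / 800 = 0.005, 2 mm / 800 = 0.0025.

```bash
echo '[0,0,0,0,0,0.0025,10,0,0,0,0,0,0.005,10,0,0,0,0,0,0.005,10]' | python3 steer.py; for i in 1 2 3 4; do :; done; echo '[0,0,0,0,0,0.0025,10,0,0,0,0,0,0.0025,10]' | python3 steer.py
```

```text
time: 7.58
tool_pos: [505.2, 213.3, 217.1]
tcp_rot: [-180.0, -0.0, 175.4]
ft_force: [-0.0, 0.2, -3.1]
finger_gap: 17.0
grip_force: 78.7
time: 7.82
tool_pos: [505.3, 213.4, 215.2]
tcp_rot: [180.0, 0.0, 175.4]
ft_force: [-0.8, 0.7, -1.8]
finger_gap: 17.1
grip_force: 78.7
```

In the tool's units: 1 mm / 800 = 0.0013.

```bash
echo '[0,0,0,0,0,0.0013,10,0,0,0,0,0,0.0013,10]' | python3 steer.py; echo '[0,0,0,0,0,0.0013,10,0,0,0,0,0,0.0013,10]' | python3 steer.py;echo '[0,0,0,0,0,0.0013,10,0,0,0,0,0,0.0013,10]' | python3 steer.py
```

```text
time: 8.07
tool_pos: [505.3, 213.3, 214.3]
tcp_rot: [180.0, 0.0, 175.4]
ft_force: [0.0, 0.4, -1.0]
finger_gap: 17.4
grip_force: 78.9
time: 8.32
tool_pos: [505.3, 213.4, 213.3]
tcp_rot: [180.0, 0.0, 175.4]
ft_force: [-0.1, 0.8, -0.6]
finger_gap: 17.1
grip_force: 79.0
time: 8.57
tool_pos: [505.3, 213.3, 212.3]
tcp_rot: [180.0, 0.0, 175.4]
ft_force: [-0.9, -0.0, -0.1]
finger_gap: 17.1
grip_force: 79.1
```

In the tool's units: 1 mm / 800 = 0.0013.

```bash
echo '[0,0,0,0,0,0.0013,10,0,0,0,0,0,0.0013,10]' | python3 steer.py; echo '[0,0,0,0,0,0.0013,10,0,0,0,0,0,0.0013,10]' | python3 steer.py;echo '[0,0,0,0,0,0.0013,10,0,0,0,0,0,0.0013,10]' | python3 steer.py
```

```text
time: 8.82
tool_pos: [505.4, 213.3, 211.4]
tcp_rot: [180.0, 0.0, 175.4]
ft_force: [0.9, 0.1, 0.7]
finger_gap: 17.0
grip_force: 79.1
time: 9.07
tool_pos: [505.5, 213.4, 211.1]
tcp_rot: [180.0, 0.1, 175.4]
ft_force: [-1.9, -0.5, 5.1]
finger_gap: 16.8
grip_force: 80.0
time: 9.32
tool_pos: [505.8, 213.5, 211.0]
tcp_rot: [180.0, 0.1, 175.4]
ft_force: [-2.7, -1.2, 9.4]
finger_gap: 16.9
grip_force: 80.7
```

The left bolt gave 4 mm under about 3 N and then stopped hard, so it is the loose one. The middle and right bolts still have to be tapped.

In the tool's units: -35 mm / 800 = -0.0438, -20 mm / 800 = -0.025.

```bash
echo '[0,0,0,0,0,-0.025,10,0,0,0,0,0,-0.0438,10,0,0,0,0,0,-0.0438,10]' | python3 steer.py; python3 -c "
from h import *
delta([498,113.7,216],175.4)"
```

```text
time: 9.7
tool_pos: [506.4, 213.7, 246.5]
tcp_rot: [179.9, 0.2, 175.4]
ft_force: [0.2, 1.0, -2.0]
finger_gap: 17.4
grip_force: 78.9
rot [0.08 0.19 0.03] d [   0.5 -100.4   30.4]
```

In the tool's units: -100 mm / 800 = -0.125, -50 mm / 800 = -0.0625.

```bash
echo '[0,0,0,0,-0.0625,0,10,0,0,0,0,-0.125,0,10,0,0,0,0,-0.125,0,10,0,0,0,0,-0.125,0.0188,10,0,0,0,0,-0.125,0.0313,10,0,0,0,0,-0.125,0.035,10,0,0,0,0,-0.125,0.035,10]' | python3 steer.py; echo '[0,0,0,0,0,0.0013,10,0,0,0,0,0,0.0025,10]' | python3 steer.py; echo '[0,0,0,0,0,0.0013,10,0,0,0,0,0,0.0013,10]' | python3 steer.py;echo '[0,0,0,0,0,0.0013,10,0,0,0,0,0,0.0013,10]' | python3 steer.py
```

```text
time: 10.58
tool_pos: [497.1, 114.3, 215.8]
tcp_rot: [-180.0, -0.0, 175.5]
ft_force: [-0.0, -0.1, -2.6]
finger_gap: 16.8
grip_force: 79.5
time: 10.82
tool_pos: [497.7, 114.1, 215.5]
tcp_rot: [180.0, 0.1, 175.4]
ft_force: [-3.3, 0.6, 9.9]
finger_gap: 17.2
grip_force: 80.9
time: 11.08
tool_pos: [497.8, 114.1, 215.5]
tcp_rot: [180.0, 0.1, 175.4]
ft_force: [-4.5, -0.3, 11.3]
finger_gap: 17.2
grip_force: 81.6
time: 11.32
tool_pos: [498.4, 114.2, 215.5]
tcp_rot: [179.9, 0.2, 175.4]
ft_force: [-4.7, 1.1, 16.3]
finger_gap: 17.4
grip_force: 82.3
```

The middle bolt is tight. Now the right one.

In the tool's units: -100 mm / 800 = -0.125, -50 mm / 800 = -0.0625.

```bash
echo '[0,0,0,0,0,-0.025,10,0,0,0,0,0,-0.0413,10,0,0,0,0,-0.0625,-0.0413,10,0,0,0,0,-0.125,-0.0413,10,0,0,0,0,-0.125,-0.0413,10,0,0,0,0,-0.125,-0.025,10,0,0,0,0,-0.125,-0.01,10,0,0,0,0,-0.125,-0.0075,10]' | python3 steer.py; echo '[0,0,0,0,0,0.0013,10,0,0,0,0,0,0.0025,10]' | python3 steer.py;echo '[0,0,0,0,0,0.0025,10,0,0,0,0,0,0.0025,10]' | python3 steer.py; echo '[0,0,0,0,0,0.0025,10,0,0,0,0,0,0.0025,10]' | python3 steer.py
```

```text
time: 12.32
tool_pos: [488.3, 14.9, 216.2]
tcp_rot: [180.0, -0.2, 175.5]
ft_force: [-0.0, -0.5, -2.7]
finger_gap: 17.2
grip_force: 80.1
time: 12.58
tool_pos: [489.5, 14.3, 216.6]
tcp_rot: [-180.0, 0.0, 175.5]
ft_force: [0.4, 0.2, -2.7]
finger_gap: 17.1
grip_force: 80.1
time: 12.82
tool_pos: [489.8, 14.1, 215.5]
tcp_rot: [180.0, 0.1, 175.4]
ft_force: [-2.2, 0.2, 4.4]
finger_gap: 17.1
grip_force: 81.1
time: 13.08
tool_pos: [490.3, 14.0, 215.4]
tcp_rot: [180.0, 0.2, 175.4]
ft_force: [-4.8, 0.4, 16.4]
finger_gap: 17.2
grip_force: 83.0
```

The right bolt is tight too. Now to the left cap's lip; first a check of where the hammer lies.

In the tool's units: -45 mm / 800 = -0.0563, -25 mm / 800 = -0.0313.

```bash
echo '[0,0,0,0,0,-0.0313,10,0,0,0,0,0,-0.0563,10,0,0,0,0,0,-0.0563,10]' | python3 steer.py
python3 - <<'E'
from h import *
T=cams()["top"]
for p in [(270,284),(235,281),(327,300)]: print(atz(T,p,15).round())
print(r.sense()["tool_pos"])
delta([417.7,219.4,250],175.4)
E
```

```text
time: 13.45
tool_pos: [490.6, 13.8, 259.4]
tcp_rot: [-180.0, 0.2, 175.4]
ft_force: [0.6, -0.1, -2.0]
finger_gap: 17.0
grip_force: 80.0
[386. 202.  15.]
[379. 278.  15.]
[375.  76.  15.]
[489.31145723  13.9358329  256.84577903]
rot [-0.   -0.01  0.02] d [ 87.8 199.1   6.8]
```

In the tool's units: 199 mm / 800 = 0.2488, 160 mm / 800 = 0.2.

```bash
echo '[0,0,0,0.05,0.0313,0,10,0,0,0,0.075,0.0875,0,10,0,0,0,0.0938,0.1438,0,10,0,0,0,0.11,0.2,0,10,0,0,0,0.11,0.2488,0,10,0,0,0,0.11,0.2488,0,10,0,0,0,0.11,0.2488,0.025,10,0,0,0,0.11,0.2488,0.025,10]' | python3 steer.py; echo '[0,0,0,0,0,0.0313,10,0,0,0,0,0,0.0625,10,0,0,0,0,0,0.09,10,0,0,0,0,0,0.095,10,0,0,0,0,0,0.095,10]' | python3 steer.py
python3 - <<'E'
from h import *
delta([451.6,216.6,161],175.4)
C=cams()
a=C["side"]["pixels"][160:290,240:370];b=C["top"]["pixels"][170:300,220:350]
cv2.imwrite("pics/d4.png",np.hstack([cv2.resize(i,None,fx=3,fy=3,interpolation=2) for i in(a,b)]))
E
```

```text
time: 14.55
tool_pos: [416.0, 217.9, 233.9]
tcp_rot: [-179.9, -0.3, 175.4]
ft_force: [-0.1, -1.6, -3.1]
finger_gap: 17.2
grip_force: 80.2
time: 15.18
tool_pos: [417.6, 218.8, 161.6]
tcp_rot: [-180.0, -0.0, 175.4]
ft_force: [0.6, 0.0, -2.9]
finger_gap: 17.5
grip_force: 80.1
rot [-0.01 -0.01 -0.03] d [-34.    0.5   0.6]
```

View pics/d4.png

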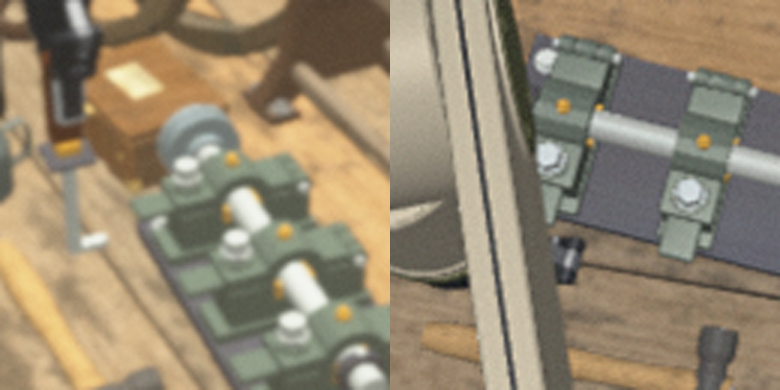

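The toe end is at side crop (105,240), pointing below the left lip at about (150,208), with free space between. Inserting now.

In the tool's units: -34 mm / 800 = -0.0425, -24 mm / 800 = -0.03.

```bash
echo '[0,0,0,-0.015,0,0,10,0,0,0,-0.03,0,0,10,0,0,0,-0.0425,0,0,10,0,0,0,-0.0425,0,0,10,0,0,0,-0.0425,0,0,10]' | python3 steer.py; echo '[0,0,0,0,0,-0.005,10,0,0,0,0,0,-0.0088,10,0,0,0,0,0,-0.0088,10]' | python3 steer.py; echo '[0,0,0,0,0,-0.0038,10,0,0,0,0,0,-0.0075,10,0,0,0,0,0,-0.0075,10]' | python3 steer.py; echo '[0,0,0,0,0,-0.0038,10,0,0,0,0,0,-0.0075,10,0,0,0,0,0,-0.0075,10]' | python3 steer.py
```

```text
time: 15.9
tool_pos: [451.2, 216.6, 161.0]
tcp_rot: [-180.0, -0.0, 175.4]
ft_force: [-0.6, -0.1, -2.2]
finger_gap: 17.4
grip_force: 80.5
time: 16.27
tool_pos: [451.6, 216.8, 168.9]
tcp_rot: [180.0, 0.1, 175.4]
ft_force: [0.5, -0.5, -2.9]
finger_gap: 16.8
grip_force: 80.5
time: 16.65
tool_pos: [451.3, 216.6, 174.3]
tcp_rot: [-180.0, -0.0, 175.4]
ft_force: [0.2, -0.4, -4.3]
finger_gap: 16.9
grip_force: 80.2
time: 17.02
tool_pos: [451.4, 216.6, 180.5]
tcp_rot: [-180.0, -0.0, 175.4]
ft_force: [-0.7, 0.4, -4.5]
finger_gap: 17.2
grip_force: 80.2
```

Contact came at the expected height and the cap is lifting. I'll follow the arc.

In the tool's units: -51 mm / 800 = -0.0638, -45 mm / 800 = -0.0563.

```bash
echo '[0,0,0,-0.0013,0,-0.01,10,0,0,0,-0.0025,0,-0.02,10,0,0,0,-0.0038,0,-0.0288,10,0,0,0,-0.0063,0,-0.0375,10,0,0,0,-0.01,0,-0.0475,10,0,0,0,-0.0138,0,-0.0563,10,0,0,0,-0.0175,0,-0.0638,10,0,0,0,-0.0175,0,-0.0638,10]' | python3 steer.py; echo '[0,0,0,-0.0038,0,-0.0075,10,0,0,0,-0.0088,0,-0.015,10,0,0,0,-0.0138,0,-0.0225,10,0,0,0,-0.0188,0,-0.0288,10,0,0,0,-0.025,0,-0.035,10,0,0,0,-0.025,0,-0.035,10,0,0,0,-0.025,0,-0.035,10]' | python3 steer.py
python3 - <<'E'
from h import *
C=cams()
a=C["side"]["pixels"][100:270,240:370];b=C["top"]["pixels"][130:300,220:350]
cv2.imwrite("pics/d5.png",np.hstack([cv2.resize(i,None,fx=3,fy=3,interpolation=2) for i in(a,b)]))
E
```

```text
time: 18.02
tool_pos: [466.0, 215.7, 232.0]
tcp_rot: [180.0, 0.1, 175.4]
ft_force: [-0.6, 0.4, -4.2]
finger_gap: 17.1
grip_force: 80.1
time: 18.9
tool_pos: [485.2, 214.0, 259.2]
tcp_rot: [180.0, -0.0, 175.4]
ft_force: [-1.0, 0.9, -3.7]
finger_gap: 17.1
grip_force: 80.4
```

View pics/d5.png

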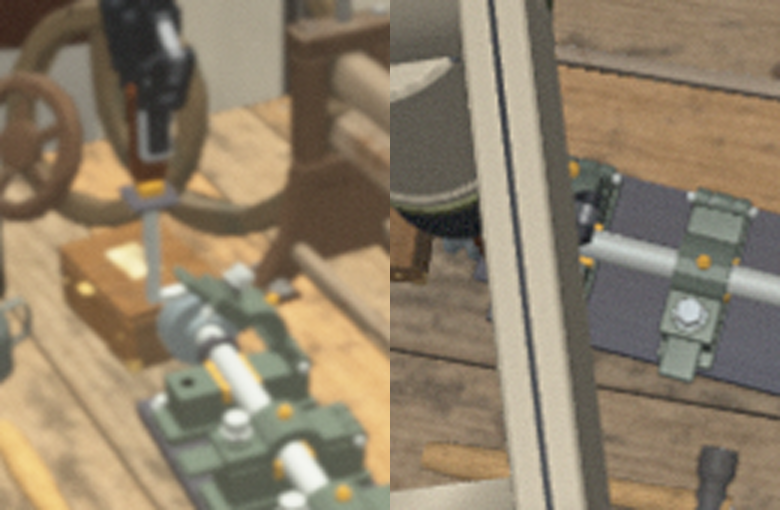

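The left cap stands about 45° open. Its lip rests on the toe at side crop (170,292), and the hand is well above it. I'll let it settle, then hand in.

```bash
echo '[0,0,0,0,0,0,10,0,0,0,0,0,0,10,0,0,0,0,0,0,10,0,0,0,0,0,0,10]' | python3 steer.py; python3 -c "
from bench import r, snapshot
print(r.sense()['qd'].round(2)); print(r.hand_in())"
```

```text
time: 19.5
tool_pos: [485.3, 214.0, 259.3]
tcp_rot: [180.0, 0.0, 175.4]
ft_force: [-1.0, -0.1, -3.6]
finger_gap: 17.3
grip_force: 80.4
[-0.05  0.08 -0.1  -0.05 -0.04 -0.02]
the job is handed in; nothing more can be done
None
```

I tapped all three bolts from left to right and found the left one loose; its cap is now held about 45° open on the hook's toe with the hand clear of the bearings, and the job is handed in at 19.5 s, with no verdict returned.

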